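# Park and lock the sled of the paper friction tester

## Robot

A 6-joint arm with a two-finger parallel gripper is mounted at the origin on the work surface. World frame = base frame: x ahead of the robot, y to its left, z up, the work surface at z = 0. Lengths are in m, angles in rad, forces in N, time in s.
With the tool pointing down it reaches from about 0.275 to 0.725 m from the base axis. Payload 5.6 kg.
Tool frame: the origin (TCP) lies at the very end of the fingers, on their centre line; the grasp point (between the pads) lies 19 mm behind it; z points along the fingers, y is the direction in which the jaws open and shut (so a half turn about z gives the same grasp; the last joint's range is limited). The gripper opens to 85 mm and grips with 20 to 120 N. Pads are 22 mm wide; open, the fingers measure 114 mm over their backs; the gripper's body (76 mm by 85 mm) begins 54 mm behind the grasp point. The pads swing forward as they close: fully open they stand 13 mm farther back than shut.
Start: joints at [-1.05, 0.255, 0.108, 0, -1.424, -0.285], TCP at [0.129, -0.535, 0.231] pointing down, gripper open.
Joint ranges: [-2.95, 2.95], [-1.21, 1.97], [-1.09, 1.5], [-2.87, 1.71], [-2.94, -0.07], [-3.05, 3.05]. Speed limits (rad/s): [2.57, 2.57, 3.14, 3.14, 3.14, 3.14].

## Interface

Orientations are given as a unit quaternion [x, y, z, w].
In Python, from rig import * gives the robot as it stands.
- The arm moves only by the shell command python3 -m handwheel 'ROWS' [FORCE]. ROWS is text: rows parted by semicolons, each of 7 numbers parted by spaces: the shift along the tool's x, y, z in m, then the turn, a rotation vector about the tool's x, y, z in degrees, then the opening in per cent of the stroke, from 0 (shut) to 100 (fully open). In form: x y z rx ry rz claw; .... A call has 1 to 12 rows; each row is the pose to reach, as a shift and turn from the pose commanded when the call began, along the tool's axes at that moment; what a row does not reach only later rows make up. A row lasts 1/8 s, in which the tool goes at most 62.5 mm and 10.7 degrees, less where a joint would pass 70% of its speed; a pose out of reach is approached as far as the arm can. A call with a gripper value outside its range is refused whole. The fingers move at their own pace and stop on an object; FORCE is the grip in N (left out, the last holds). Time passes only in rows, so rows that repeat a pose let the fingers close. It gives the time, the measured TCP pose, the force and the opening at its end, in the units of the state.
- sense(): the state, without advancing time (a new reading comes with each control period).
- grab_frame(name): name is "side" or "top"; returns a dict with "image" (480x640x3 uint8, red, green, blue), "z_map" (480x640 float32, m along the optical axis (not along the pixel's ray), 0 where there is no reading), "mtx" (3x3 intrinsics, pixels), "rvec" (rotation vector, rad) and "tvec" (3), from world to camera coordinates, as OpenCV has them. Camera axes: x right, y down, z forward; pixel columns grow to the right and rows downward; lengths in m; the calibration is good to about 2 mm. A picture is of the moment at which its call begins.
- finish_job(): hands the job in, once; it reports no verdict.
Trained networks look in a picture, given as the dict that the camera call returned (one of the last four; its "shot" number tells which), for a name from the list of things; names that differ only in an ending like _2 or _b are one class to them, and where a whole thing is asked for, a point or a joint stands for the part that bears it (a point fixed in the world has none). Each returns a list of dicts, best first, with "conf" (0 to 1); they miss things now and then, are a little off and sometimes report something else, mostly with a low value. They report only what shows in the picture. A call takes as long as a camera call. They do not tell look-alikes from the thing itself.
- recognise(label, picture): "extent" ([left, top, right, bottom] in pixels, round what is visible of it).
- trace(label, picture): "region" (480x640 bool, what is visible of it) and "extent" ([left, top, right, bottom] in pixels, round what is visible of it).
- spot_point(label, picture): "at" ([column, row] in pixels: a listed point, or the origin of a listed thing).
The state is a dict: "clock": time; "q": joint angles; "dq": joint speeds; "joint_efforts": joint torques, N m; "ee_pos": TCP position; "ee_rot": TCP orientation; "force": force on the tool from outside, world axes, zero at the start; "moment": the same for the moment, N m; "gripper_width": finger opening in m.
Only numpy, scipy, OpenCV 4.12 (cv2) and the standard library are available. Lean on these libraries where they do the work, as an engineer would, in place of code of your own. Each camera call takes 0.05 s, during which the arm holds its last target. There are 200 camera calls.

## Task

Push the metal sled down the inclined bed of the friction tester until it rests against the stop at the bottom, then take the locking pin out of its stand and put it through the hole in the sled and the bed, fully home with its collar down on the sled. Let go of it there, and leave the other things on the bench where they are.

Things in the scene. Friction and masses are not known exactly. Their poses are not given: they have to be found in the camera images.
- tester: Friction tester, fixed: ivory base 280 x 130 x 12 mm; dark steel bed 270 x 100 x 8 mm sloping 28 deg between side rails (tops 14 mm above the bed); 22 mm high stop across its low end. Origin: centre of the base's underside; x level, to the uphill side; z up. Bed top: 75 mm up at x = -120 mm, 202 mm at x = 118 mm. A 16 mm hole square to the bed lies under the sled's hole when the sled is at the stop.
- sled (a joint): Position of the sled along the bed in m: 0 = resting against the lower stop, larger = further uphill, at most 0.13. The sled stays where it is left (guide friction); it takes about 2 N along the slope to push it down, 7 N up. The stop does not yield.
- sled_hole (a point): Centre of the mouth of the 14 mm through hole in the middle of the sled's top face; x uphill along the bed, y across, z square to the bed, out of the hole (28 deg from vertical, leaning downhill). The sled is an aluminium block 100 (x) x 70 x 30 mm thick that can only slide along the bed. Bed top 31.5 mm below this point, bed underside 39.5 mm; free for 35 mm below that.
- sled_back (a point): Centre of the sled's uphill end face (70 mm wide, 30 mm high), 15 mm above the sled's underside: the face to push on. Same axes as sled_hole.
- pin: Locking pin, 122 mm long: steel shank 12 mm across and 60 mm long (its last 10 mm taper to 6 mm), then a steel collar 26 mm across and 6 mm thick, then a black round handle 22 mm across and 56 mm long. About 0.12 kg. Origin on the axis at the underside of the collar; z points along the axis towards the handle, so the handle spans z = 6 to 62 mm. It starts upright in the stand, collar resting on it.
- pin_tip (a point): The pointed end of the pin's shank, 60 mm below the collar.
- stand: Pin stand, fixed to the bench: grey block 65 x 65 x 75 mm on an 85 mm square foot, with an upright hole 15 mm across and 70 mm deep in the middle of its top, in which the pin starts. Origin at the centre of its underside. It and the steel weight may have changed places.
- weight: Loose steel weight, 68 mm across, 50 mm high with a small knob. Not to be disturbed. Origin at the centre of its underside.
- core: Loose brown cardboard roll core standing upright, 76 mm across, 150 mm high. Not to be disturbed. Origin at the centre of its underside.
- jar: Loose glass jar, 64 mm across, 110 mm high. Not to be disturbed. Origin at the centre of its underside.
- gasket: Loose black rubber ring lying flat, 84 mm across, 12 mm thick. Not to be disturbed. Origin at the centre of its underside.
There are look-alikes about, which are no part of the job. What is meant by the pin is not green or purple, and is the larger of those in its own colour.

How it is judged:
On the way, in this order (a step that is already met when the one before it is completed fails the run):
1. the sled rests against the lower stop (value of joint sled below 0.003 m), for 0.2 s.
2. the pin is through sled and bed, its collar down on the sled (distance between pin and sled_hole below 0.004 m and angle between the z axis of pin and the z axis of sled_hole, either way round below 0.08 rad), for 0.2 s.
At the end, for the whole second after the job is handed in: The sled is within 3 mm of the stop and the pin sits through sled and bed at rest: the centre of its collar's underside within 4 mm of the mouth of the sled's hole, its axis within 0.08 rad of the hole's (all of step 2 and value of joint sled below 0.003 m and linear speed of pin below 0.02 m/s); the robot touches nothing.
It fails at once if a bystander (weight, core, jar, gasket) is moved more than 30 mm (distance of any of weight, core, jar, gasket from where it was at the start of the episode above 0.03 m).
It also fails if it takes over 58 s, if anything falls off the work surface, if the arm or the gripper's body presses on something with over 40 N, if the wrist force passes 120 N, or if a joint passes its speed limit or range.

## Working session

There is one attempt and no reset: what is moved stays moved. The work goes in short steps, Python scripts to look and compute and a shell command to move; the robot and the scene stay as the last step left them, time stands still between calls to the robot, and variables do not carry over. Pictures are saved under pics/ and viewed, about 8 in all and at most 12, crops included, and the job is handed in when it is done.

```bash
mkdir -p pics
cat > h.py <<'E'
from rig import *
import numpy as np, cv2
from scipy.spatial.transform import Rotation as R
def cam(f):
    return cv2.Rodrigues(np.array(f["rvec"],float))[0], np.array(f["tvec"],float).ravel(), np.array(f["mtx"])
def ray(f,px):
    Rm,t,K=cam(f); d=np.linalg.solve(K,[px[0],px[1],1.]); return -Rm.T@t, Rm.T@d
def onz(f,px,z):
    o,d=ray(f,px); return o+d*(z-o[2])/d[2]
def cloud(f,mask):
    Rm,t,K=cam(f); v,u=np.nonzero(mask&(f["z_map"]>0)); z=f["z_map"][v,u]
    P=np.linalg.solve(K,np.vstack([u,v,np.ones_like(u)]))*z
    return (Rm.T@(P-t[:,None])).T
def proj(f,p):
    Rm,t,K=cam(f); q=K@(Rm@np.array(p)+t); return q[:2]/q[2]
def save(f,n,box=None,s=1):
    im=f["image"][:,:,::-1]
    if box: im=im[box[1]:box[3],box[0]:box[2]]
    cv2.imwrite("pics/"+n,cv2.resize(im,None,fx=s,fy=s,interpolation=cv2.INTER_CUBIC))
E
cat > a.py <<'E'
from h import *
np.set_printoptions(precision=4,suppress=True)
fs={n:grab_frame(n) for n in("top","side")}
im=[]
for n,f in fs.items():
    save(f,n+"0.png"); print(n,ray(f,(320,240)))
    for l in ["pin","sled","tester","stand","weight","core","jar","gasket"]:
        for r in trace(l,f)[:4]:
            c=cloud(f,r["region"]); 
            print(n,l,round(r["conf"],2),r["extent"],c.min(0),c.max(0),np.median(c,0), np.median(f["image"][r["region"]],0))
    for l in ["pin","sled_hole","sled_back","tester","pin_tip"]:
        for r in spot_point(l,f)[:4]: print(n,"pt",l,round(r["conf"],2),r["at"])
E
python3 a.py; python3 -c "
from rig import *;print(sense())"
```

```text
top (array([0.321 , 0.0388, 1.4099]), array([ 0.1812,  0.0021, -0.9835]))
top pin 0.61 [426.5, 196.9, 437.2, 213.7] [ 0.633  -0.2424  0.0732] [ 0.6544 -0.2211  0.1427] [ 0.6403 -0.2292  0.1272] [33. 33. 32.]
top pin 0.6 [408.4, 155.2, 425.4, 175.9] [ 0.74   -0.2313 -0.0079] [ 0.8073 -0.1846  0.1269] [ 0.7493 -0.1946  0.0997] [36.  66.5 40. ]
top pin 0.42 [384.0, 193.0, 389.1, 206.1] [ 0.6658 -0.1313  0.0211] [ 0.6784 -0.1172  0.1003] [ 0.6693 -0.123   0.0855] [53. 37. 64.]
top sled 0.72 [273.1, 210.7, 322.5, 261.1] [0.5085 0.034  0.1002] [0.6372 0.1476 0.1934] [0.5638 0.0915 0.1656] [78. 81. 81.]
top tester 0.75 [245.9, 191.8, 351.3, 307.4] [ 0.4112 -0.0341 -0.0042] [0.7092 0.2361 0.2166] [0.5355 0.1018 0.1492] [75. 77. 76.]
top stand 0.84 [402.3, 192.4, 450.6, 235.3] [ 0.5874 -0.2848 -0.008 ] [ 0.7045 -0.1746  0.0835] [ 0.6314 -0.22    0.0692] [62. 66. 66.]
top weight 0.94 [457.4, 260.2, 482.9, 288.2] [ 0.4451 -0.3694 -0.0038] [ 0.5103 -0.3013  0.0578] [ 0.4757 -0.3308  0.0352] [80. 82. 82.]
top core 0.83 [161.2, 274.6, 202.9, 306.2] [ 0.4094  0.3373 -0.0034] [0.503  0.4579 0.1562] 
[... 2717 characters left out ...]
 pt pin_tip 0.8 [456.2, 362.1]
{'clock': 1.4, 'q': array([-1.05040869e+00,  2.55094660e-01,  1.08210677e-01,  8.09459389e-06,
       -1.42392681e+00, -2.84604809e-01]), 'dq': array([ 0.00029103, -0.00018839,  0.00093208, -0.00027156, -0.00071858,
        0.00071058]), 'joint_efforts': array([ 1.42341619e-04, -3.86398566e+01,  2.38060802e+01,  5.36790490e+00,
       -6.63203791e-04,  4.16633350e-05]), 'ee_pos': array([ 0.12850211, -0.53476652,  0.23129144]), 'ee_rot': array([-1.17619108e-01,  9.93058782e-01,  5.08649323e-06, -6.51697953e-06]), 'force': array([-0.13205867, -0.55455046,  1.14019633]), 'moment': array([ 0.01390268, -0.00872474, -0.00596106]), 'gripper_width': 0.0855108451693771}
```

View pics/top0.png

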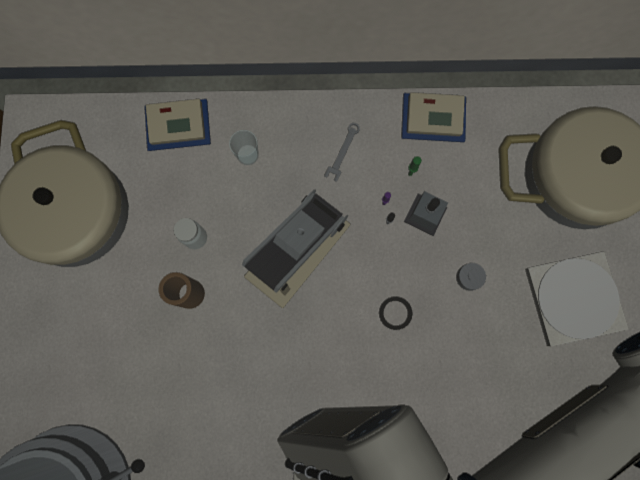

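View pics/side0.png

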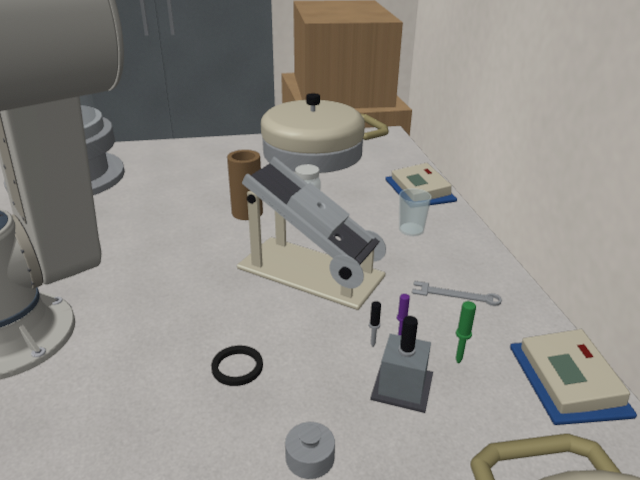

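The top view shows the stand with the pin at (431,205), the sled at (300,232) on the bed with its low end at (330,205), and the high end towards the robot. In the side view, the pin candidates are:
- black pin in the stand, (408,335)
- small loose black pin, (375,320)
- purple, (403,310)
- green, (466,330)

The description points to the black one in the stand, being the larger of the two black ones.

```bash
cat > b.py <<'E'
from h import *
np.set_printoptions(precision=4,suppress=True)
f=grab_frame("top");g=grab_frame("side"); save(g,"crop1.png",(350,270,500,420),4)
C=[];T=[]
for k in(f,g):
    C.append(cloud(k,cv2.erode(trace("sled",k)[0]["region"].astype(np.uint8),np.ones((5,5)))>0))
    T.append(cloud(k,trace("tester",k)[0]["region"]))
for P in C+[np.vstack(C)]:
    P=P[(P[:,2]>.09)&(P[:,2]<.2)&(P[:,1]<.17)]
    for _ in range(6):
        c=np.median(P,0) if _==0 else P.mean(0); n=np.linalg.svd(P-c,full_matrices=False)[2][2]; n*=np.sign(n[2])
        d=(P-c)@n; P=P[abs(d)<max(.002,1.5*d.std())]
    a=np.array([-n[0],-n[1]]);print("sled plane n",n,"slope",np.degrees(np.arccos(n[2])),"uphill yaw",np.degrees(np.arctan2(a[1],a[0])),len(P),c)
for P in T:
    for lo,hi in((.06,.23),(.004,.02)):
        Q=P[(P[:,2]>lo)&(P[:,2]<hi)&(P[:,1]<.26)]
        print("rect",lo,cv2.minAreaRect((Q[:,:2]*1000).astype(np.float32)))
# triangulate points
def tri(pa,pb):
    o1,d1=ray(f,pa);o2,d2=ray(g,pb);A=np.stack([d1,-d2],1);s=np.linalg.lstsq(A,o2-o1,rcond=None)[0]
    p,q=o1+s[0]*d1,o2+s[1]*d2;return (p+q)/2,np.linalg.norm(p-q)
for l in["sled_hole","sled_back","tester"]:
    a,b=spot_point(l,f)[0]["at"],spot_point(l,g)[0]["at"];print(l,a,b,*tri(a,b))
# stand top
for k in(f,g):
    s=cloud(k,trace("stand",k)[0]["region"]);s=s[(s[:,2]>.07)&(s[:,2]<.085)];print("stand top",cv2.minAreaRect((s[:,:2]*1000).astype(np.float32)),np.median(s[:,2]))
    o=cloud(k,trace("stand",k)[0]["region"]);o=o[(o[:,2]<.02)];print("foot",cv2.minAreaRect((o[:,:2]*1000).astype(np.float32)))
    for r in trace("pin",k):
        s=cloud(k,r["region"]);s=s[(s[:,2]>.125)]
        if len(s)>3:print("pin top",s.mean(0),len(s),s.min(0),s.max(0))
E
python3 b.py
```

```text
sled plane n [ 0.3767 -0.2819  0.8824] slope 28.066601847900824 uphill yaw 143.188418822796 540 [0.5661 0.0882 0.1662]
sled plane n [ 0.3564 -0.3019  0.8842] slope 27.844507873858593 uphill yaw 139.73434991078346 910 [0.5694 0.0793 0.1632]
sled plane n [ 0.3629 -0.2937  0.8843] slope 27.832774458829878 uphill yaw 141.01190919081492 1437 [0.5682 0.0822 0.1644]
rect 0.06 ((562.1639404296875, 97.16773986816406), (120.02880096435547, 260.27874755859375), 49.51075744628906)
rect 0.004 ((553.3997192382812, 102.77340698242188), (140.47164916992188, 278.53436279296875), 52.836875915527344)
rect 0.06 ((560.3509521484375, 89.58866882324219), (119.46144104003906, 260.43609619140625), 50.503719329833984)
rect 0.004 ((575.468505859375, 129.49642944335938), (211.13858032226562, 290.2705993652344), 50.58571243286133)
sled_hole [301.2, 229.5] [319.0, 203.8] [0.5723 0.0844 0.1669] 0.005577596512715792
sled_back [285.6, 246.4] [298.9, 198.2] [0.537  0.1204 0.1627] 0.00014764367965884847
tester [299.5, 251.4] [308.1, 270.3] [0.5503 0.0947 0.0096] 0.0005719444309030773
stand top ((644.3964233398438, -232.02008056640625), (64.93592071533203, 67.04313659667969), 61.911563873291016) 0.07533548398217793
foot ((646.3829956054688, -233.21255493164062), (85.21807098388672, 92.35995483398438), 61.97037124633789)
pin top [ 0.7508 -0.1991  0.1264] 5 [ 0.7454 -0.2033  0.125 ] [ 0.7562 -0.1941  0.1275]
stand top ((644.2603149414062, -235.39710998535156), (69.33341217041016, 65.04158782958984), 61.9753303527832) 0.0763269324420688
foot ((663.1536865234375, -200.9329376220703), (167.11892700195312, 84.00881958007812), 62.14575958251953)
pin top [ 0.7543 -0.2051  0.1256] 4 [ 0.7479 -0.2095  0.1252] [ 0.7599 -0.2     0.126 ]
pin top [ 0.6424 -0.2398  0.1348] 184 [ 0.6338 -0.2468  0.125 ] [ 0.6526 -0.2275  0.1407]
```

View pics/crop1.png

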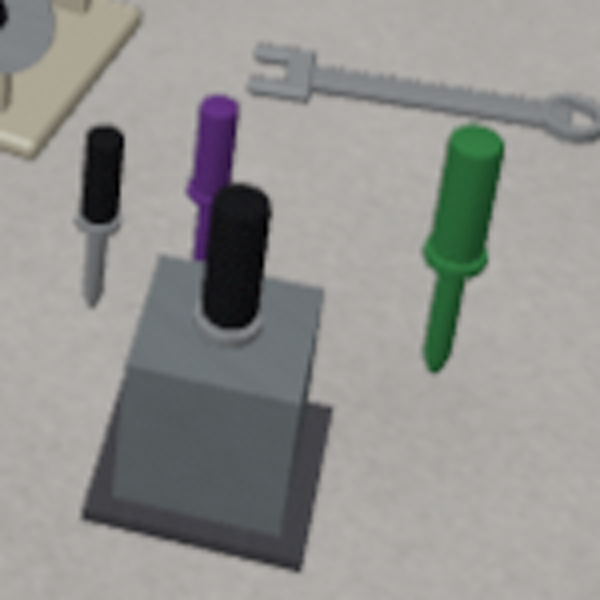

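The crop confirms it: the black-handled pin in the stand (side view, about (408,335)) is clearly larger than the loose black one at (375,320). Next I work out the push pose.

```bash
cat >> h.py <<'E'
yaw=np.radians(140);sl=np.radians(28)
uh=np.array([np.cos(yaw),np.sin(yaw),0]);zz=np.array([0,0,1.])
u=uh*np.cos(sl)+zz*np.sin(sl); n=zz*np.cos(sl)-uh*np.sin(sl); v=np.cross(n,u)
RB=np.column_stack([v,u,-n])      # tool square to bed, jaws along slope
RD=np.column_stack([v,uh,-zz])    # tool down, same jaws yaw
hole0=np.array([.5723,.0844,.1635])
def step(p,Rt,name=""):
    s=sense();R0=R.from_quat(s["ee_rot"]).as_matrix()
    d=R0.T@(np.array(p)-s["ee_pos"]);r=np.degrees(R.from_matrix(R0.T@Rt).as_rotvec())
    print(name,"shift",np.round(d,4),"rot",np.round(r,2),"dist",round(float(np.linalg.norm(d)),3))
E
python3 - <<'E'
from h import *
p=hole0+.095*u+.06*n; print(p)
step([.30,-.3,.36],RD,"via"); step(p,RB,"hover")
E
```

```text
[0.52962234 0.12021081 0.26107665]
via shift [-0.2216  0.1882 -0.1287] rot [  0.     0.   -36.49] dist 0.318
hover shift [-0.543   0.5432 -0.0298] rot [-27.04   8.91 -35.75] dist 0.769
```

```bash
python3 -m handwheel '-0.2216 0.1882 -0.1287 0 0 -36.5 0; -0.2216 0.1882 -0.1287 0 0 -36.5 0;-0.2216 0.1882 -0.1287 0 0 -36.5 0;-0.2216 0.1882 -0.1287 0 0 -36.5 0;-0.2216 0.1882 -0.1287 0 0 -36.5 0;-0.4 0.4 -0.11 0 0 -36.5 0;-0.4 0.4 -0.11 0 0 -36.5 0;-0.4 0.4 -0.11 0 0 -36.5 0;-0.4 0.4 -0.11 0 0 -36.5 0;-0.4 0.4 -0.11 0 0 -36.5 0;-0.4 0.4 -0.11 0 0 -36.5 0;-0.4 0.4 -0.11 0 0 -36.5 0'
python3 - <<'E'
from h import *
step(hole0+.095*u+.06*n,RB,"hover")
E
```

```text
clock: 3.8
ee_pos: [0.4239, -0.0526, 0.3414]
ee_rot: [-0.423, 0.906, -0.0, 0.0]
force: [-0.3, -1.0, -0.1]
gripper_width: 0.0001
hover shift [-0.2003  0.03    0.0803] rot [-2.802e+01 -1.000e-02  2.000e-02] dist 0.218
```

```bash
python3 -m handwheel '-0.2 0.03 0.08 -28 0 0 0;-0.2 0.03 0.08 -28 0 0 0;-0.2 0.03 0.08 -28 0 0 0;-0.2 0.03 0.08 -28 0 0 0;-0.2 0.03 0.08 -28 0 0 0;-0.2 0.03 0.08 -28 0 0 0;-0.2 0.03 0.08 -28 0 0 0'
python3 - <<'E'
from h import *
print(sense()["q"])
step(hole0+.095*u-.02*n,RB,"down")
f=grab_frame("side");g=grab_frame("top")
im=np.hstack([cv2.resize(f["image"][130:330,220:420],(400,400),interpolation=2),cv2.resize(g["image"][150:350,200:400],(400,400),interpolation=2)])
cv2.imwrite("pics/hov.png",im[:,:,::-1])
E
```

```text
clock: 4.68
ee_pos: [0.5293, 0.1193, 0.2633]
ee_rot: [-0.41, 0.88, 0.219, -0.1]
force: [-0.9, -0.4, -0.3]
gripper_width: -0.0001
[ 0.23154263  0.47533823  0.5605194  -0.41296429 -1.92994066 -1.0226693 ]
down shift [-0.0007 -0.0005  0.0822] rot [-0.16  0.14  0.04] dist 0.082
```

View pics/hov.png

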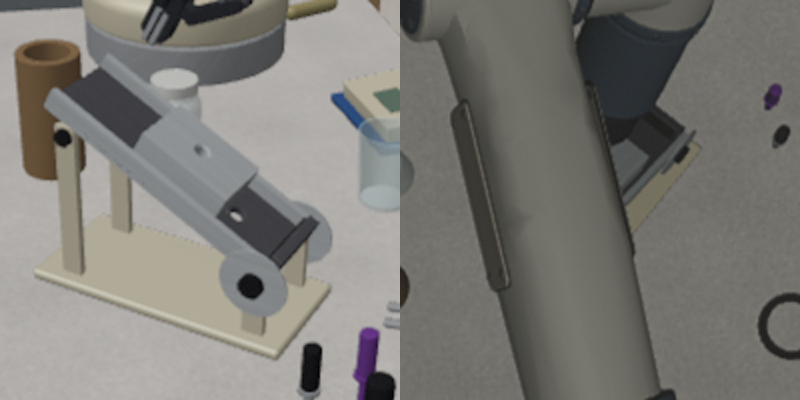

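The side view shows the shut fingertips at crop (160,25), above the bed and uphill of the sled. The bed hole is visible at crop (236,213), below the sled. Descending now.

```bash
python3 -m handwheel '0 0 0.04 0 0 0 0;0 0 0.06 0 0 0 0;0 0 0.08 0 0 0 0;0 0 0.08 0 0 0 0'
python3 - <<'E'
from h import *
f=grab_frame("side"); save(f,"down.png",(240,120,390,270),3)
o,d=ray(f,(338,236.5)); c=hole0-.0315*n; p=o+d*((c-o)@n)/(d@n); print("bed hole",p,"rel hole0 u,v",(p-hole0)@u,(p-hole0)@v)
for l in("sled_hole",):
  a=spot_point(l,f)[0]["at"]; o,d=ray(f,a); q=o+d*((hole0-o)@n)/(d@n); print(a,q)
E
```

```text
clock: 5.28
ee_pos: [0.4996, 0.1441, 0.1904]
ee_rot: [-0.41, 0.879, 0.219, -0.103]
force: [0.4, 0.2, -0.1]
gripper_width: -0.0001
bed hole [0.60223065 0.05850155 0.10678143] rel hole0 u,v -0.06157076833912493 0.0006003091433945592
[320.7, 204.7] [0.57310423 0.08567839 0.16360935]
```

View pics/down.png

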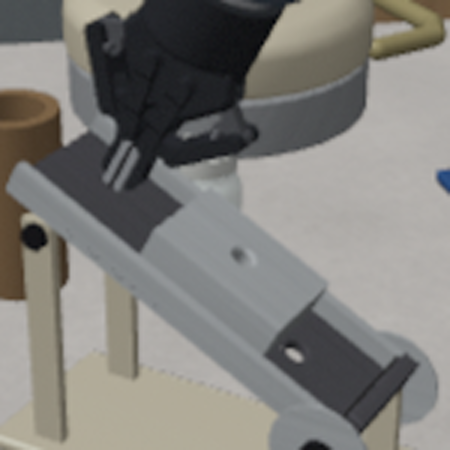

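Fingertips are just above the bed at crop (120,165), about 25 mm uphill of the sled. Estimated sled travel is 62 mm. Pushing.

```bash
python3 -m handwheel '0 -0.02 0 0 0 0 0;0 -0.035 0 0 0 0 0;0 -0.045 0 0 0 0 0;0 -0.055 0 0 0 0 0;0 -0.065 0 0 0 0 0;0 -0.073 0 0 0 0 0;0 -0.076 0 0 0 0 0;0 -0.076 0 0 0 0 0';python3 - <<'E'
from h import *
f=grab_frame("side")
s=sense();print(s["force"]@u,s["force"]@n)
a=spot_point("sled_hole",f)[0]["at"]; o,d=ray(f,a); q=o+d*((hole0-o)@n)/(d@n); print(a,q,(q-hole0)@u)
E
```

```text
clock: 6.38
ee_pos: [0.5523, 0.1008, 0.1546]
ee_rot: [-0.41, 0.879, 0.219, -0.102]
force: [-0.1, 0.1, -0.8]
gripper_width: -0.0002
0.18086077117125565 -0.41265654132035273
[338.8, 220.1] [0.6028424  0.05903241 0.14238964] -0.0449662086385044
```

```bash
python3 -m handwheel '0 -0.004 0 0 0 0 0;0 -0.007 0 0 0 0 0;0 -0.01 0 0 0 0 0;0 -0.012 0 0 0 0 0;0 -0.014 0 0 0 0 0'; python3 -m handwheel '0 -0.0015 0 0 0 0 0;0 -0.003 0 0 0 0 0'; python3 -m handwheel '0 -0.0015 0 0 0 0 0;0 -0.003 0 0 0 0 0'
```

```text
clock: 7.1
ee_pos: [0.5618, 0.0932, 0.1484]
ee_rot: [-0.41, 0.879, 0.219, -0.102]
force: [0.2, 0.7, 1.9]
gripper_width: -0.0001
clock: 7.35
ee_pos: [0.5638, 0.0915, 0.147]
ee_rot: [-0.41, 0.879, 0.219, -0.102]
force: [-0.2, 1.5, 1.0]
gripper_width: 0.0001
clock: 7.6
ee_pos: [0.5641, 0.0912, 0.1468]
ee_rot: [-0.411, 0.878, 0.221, -0.103]
force: [-7.3, 6.0, 10.9]
gripper_width: 0.0
```

The tool stalled with about 14 N along the slope, so the sled is on the stop. I'll retract and look.

```bash
python3 -m handwheel '0 0 0 0 0 0 0;0 0.02 0 0 0 0 0;0 0.02 -0.05 0 0 0 20;0 0.02 -0.1 0 0 0 50;0 0.02 -0.15 0 0 0 80;0 0.02 -0.15 0 0 0 80;0 0.02 -0.15 0 0 0 80';python3 - <<'E'
from h import *
f=grab_frame("side"); save(f,"stop.png",(250,130,400,280),4)
for k in range(2):
  a=spot_point("sled_hole",f)[0]["at"]; o,d=ray(f,a); q=o+d*((hole0-o)@n)/(d@n); print(a,q,(q-hole0)@u)
step([.6445-.0,-.2335,.30],RD,"abovepin")
E
```

```text
clock: 8.48
ee_pos: [0.6059, 0.0561, 0.2869]
ee_rot: [-0.41, 0.879, 0.219, -0.102]
force: [-0.2, 0.2, -0.9]
gripper_width: 0.0685
[346.5, 225.4] [0.61609582 0.05098465 0.13424082] -0.06232365698242532
[346.5, 225.4] [0.61609582 0.05098465 0.13424082] -0.06232365698242532
abovepin shift [ 0.197  -0.1844 -0.1134] rot [ 2.81e+01 -1.10e-01  1.00e-02] dist 0.293
```

View pics/stop.png

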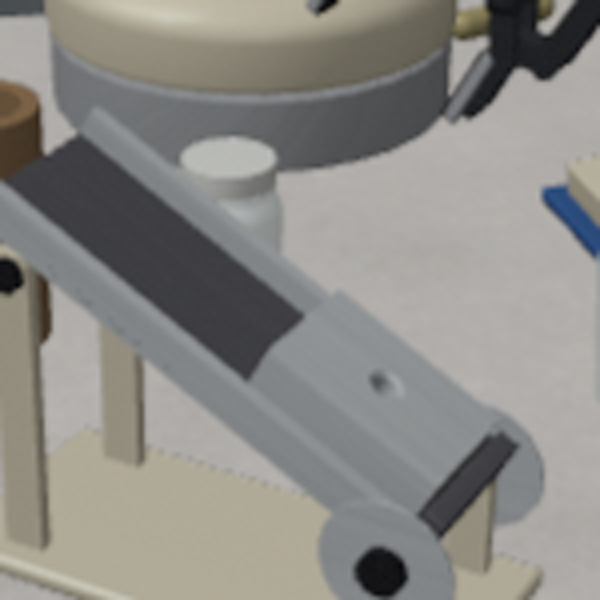

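The sled is against the stop, and its hole shows at crop (385,382), pixel (346.4,225.4). On to the pin, with a top view of the hole while the arm is away from it.

```bash
python3 -m handwheel '0.1 -0.092 -0.08 14 0 0 100;0.1 -0.092 -0.08 14 0 0 100;0.1 -0.092 -0.08 14 0 0 100;0.197 -0.184 -0.113 28.1 0 0 100;0.197 -0.184 -0.113 28.1 0 0 100;0.197 -0.184 -0.113 28.1 0 0 100;0.197 -0.184 -0.113 28.1 0 0 100;0.197 -0.184 -0.113 28.1 0 0 100';python3 - <<'E'
from h import *
np.set_printoptions(precision=4,suppress=True)
print(sense()["q"])
f=grab_frame("side");g=grab_frame("top")
for k in(f,g):
  # sled plane
  for r in trace("sled",k)[:1]:
    P=cloud(k,cv2.erode(r["region"].astype(np.uint8),np.ones((3,3)))>0); c=P[(P[:,1]<.1)&(P[:,2]>.08)]
    d=(c-hole0)@n; print("plane off",np.median(d[abs(d)<.006]),len(c),"v range",np.percentile((c-hole0)@v,[1,99]),"u",np.percentile((c-hole0)@u,[1,99]))
  for r in spot_point("sled_hole",k)[:1]:
    a=r["at"];o,d=ray(k,a); q=o+d*((hole0-o)@n)/(d@n); print(r["conf"],a,q,"u,v",(q-hole0)@u,(q-hole0)@v)
  for r in trace("pin",k)[:4]:
    c=cloud(k,r["region"]); c=c[(c[:,2]>.09)&(c[:,2]<.145)]
    if len(c): print(r["extent"],np.median(c,0),c.min(0),c.max(0))
save(f,"ab.png",(340,200,490,400),3); save(g,"hole_top.png",(270,170,370,270),5)
E
```

```text
clock: 9.62
ee_pos: [0.6451, -0.2323, 0.3008]
ee_rot: [-0.423, 0.906, -0.001, 0.001]
force: [-0.3, 0.2, 0.3]
gripper_width: 0.0857
[-0.1183  0.5521  0.7309  0.0004 -1.7482 -0.5784]
0.69 [344.9, 224.1] [0.6135 0.0532 0.1361] u,v -0.05844365002695891 -0.002526394748530307
[397.8, 314.4, 416.2, 358.6] [ 0.6417 -0.2423  0.1214] [ 0.6332 -0.2474  0.0903] [ 0.6551 -0.2247  0.1406]
[368.6, 303.8, 382.3, 344.8] [ 0.6226 -0.1391  0.0937] [ 0.615  -0.1465  0.0901] [ 0.6305 -0.1294  0.0969]
[398.0, 295.6, 407.6, 333.2] [ 0.6732 -0.1315  0.0956] [ 0.6663 -0.1379  0.0902] [ 0.6806 -0.1225  0.0986]
[452.6, 303.0, 474.6, 361.1] [ 0.7499 -0.2057  0.1116] [ 0.7421 -0.2118  0.09  ] [ 0.7619 -0.1902  0.1252]
plane off -0.0010413599694076387 1062 v range [-0.0337  0.0326] u [-0.1065 -0.0094]
[423.6, 200.0, 437.6, 215.1] [ 0.6384 -0.2278  0.1273] [ 0.6331 -0.2394  0.0913] [ 0.6504 -0.2214  0.1411]
```

View pics/hole_top.png

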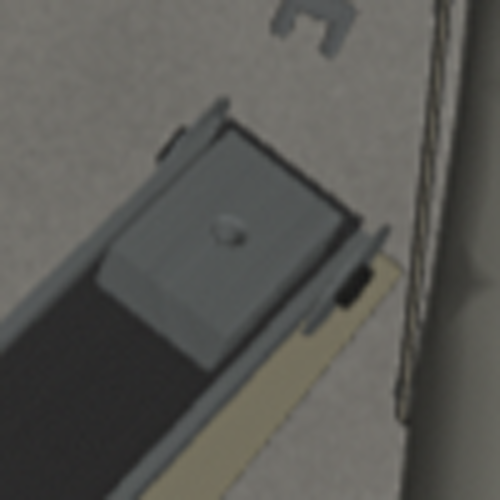

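View pics/ab.png

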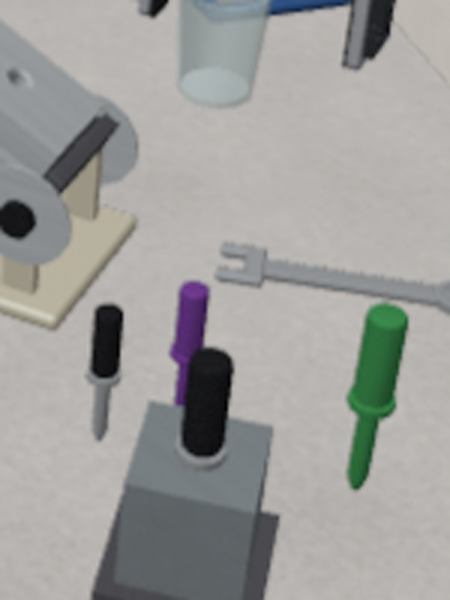

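The top crop shows the hole at (230,233), which is pixel (316,216.6). The side crop shows the pin upright at (207,400) in the stand, with the open fingers above it at the top of the crop. Descending on the pin.

```bash
python3 -m handwheel '0.001 0 0.05 0 0 0 100;0.001 0 0.1 0 0 0 100;0.001 0 0.15 0 0 0 100;0.001 0 0.19 0 0 0 100;0.001 0 0.208 0 0 0 100;0.001 0 0.208 0 0 0 100;0.001 0 0.208 0 0 0 10;0.001 0 0.208 0 0 0 10;0.001 0 0.208 0 0 0 10;0.001 0 0.208 0 0 0 10' 60;python3 - <<'E'
from h import *
np.set_printoptions(precision=4,suppress=True)
h1=hole0-.001*n
f=grab_frame("side");g=grab_frame("top")
A=[];
for k,px in((f,(346.4,225.4)),(g,(316,216.6))):
  o,d=ray(k,px); q=o+d*((h1-o)@n)/(d@n); print(q,(q-hole0)@u,(q-hole0)@v)
E
```

```text
clock: 11.28
ee_pos: [0.6446, -0.2346, 0.0936]
ee_rot: [-0.423, 0.906, -0.001, 0.001]
force: [-0.3, -0.0, 3.7]
gripper_width: 0.021
[0.6162 0.0523 0.1335] -0.06203649896600132 -0.003619140348067452
[0.6124 0.0501 0.1343] -0.06033982610482371 0.0004775828717256379
```

```bash
cat >> h.py <<'E'
hole1=hole0-.001*n-.061*u-.001*v
E
python3 -m handwheel '0 0 -0.03 0 0 0 10;0 0 -0.06 0 0 0 10;0 0 -0.1 0 0 0 10;0 0 -0.15 0 0 0 10;0 0 -0.2 0 0 0 10;0 0 -0.2 0 0 0 10;0 0 -0.2 0 0 0 10';python3 - <<'E'
from h import *
s=sense();print(s["gripper_width"],s["force"])
step(hole1+.12*n,RB,"hover")
f=grab_frame("side");p=s["ee_pos"];t=R.from_quat(s["ee_rot"]).apply([0,0,1])
for r in trace("pin",f)[:5]:print(r["extent"],r["conf"])
print(proj(f,p+t*.0786),proj(f,p+t*.0186))
save(f,"lift.png",(320,150,520,350),3)
E
```

```text
clock: 12.25
ee_pos: [0.6439, -0.234, 0.2915]
ee_rot: [-0.423, 0.906, 0.0, -0.0]
force: [0.1, -0.2, -2.3]
gripper_width: 0.0205
0.020505658160590592 [ 0.07973864 -0.17110567 -2.26625127]
hover shift [-0.1989  0.1497  0.0515] rot [-2.798e+01 -1.000e-02  2.000e-02] dist 0.254
[451.5, 301.2, 478.9, 361.3] 0.89
[409.7, 192.5, 429.7, 281.1] 0.8
[396.9, 294.6, 409.3, 334.7] 0.72
[366.7, 304.2, 383.2, 345.8] 0.54
[414.38988647 276.80485856] [418.93275431 239.93000877]
```

View pics/lift.png

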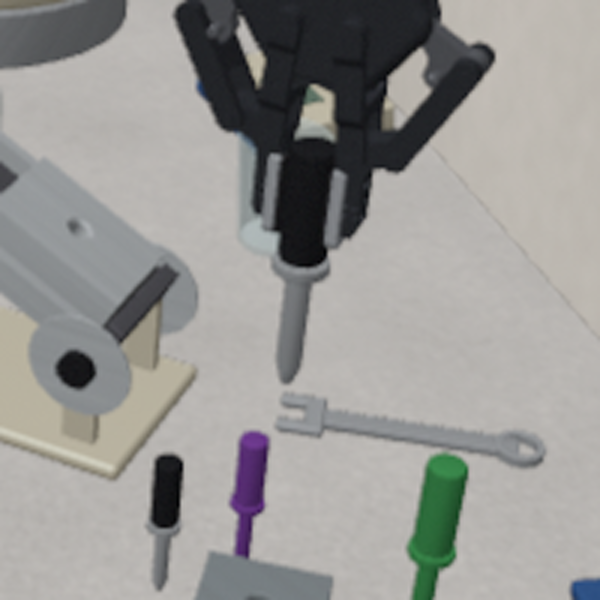

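The pin is held straight. Its tip is seen at pixel (416,277) against a predicted (414.4,276.8), about 1.4 px of camera bias, which agrees with the side/top split on the hole. Moving above the hole.

```bash
python3 -m handwheel '-0.1 0.075 0 -14 0 0 10;-0.1 0.075 0 -14 0 0 10;-0.1 0.075 0 -14 0 0 10;-0.199 0.15 0.0515 -28 0 0 10;-0.199 0.15 0.0515 -28 0 0 10;-0.199 0.15 0.0515 -28 0 0 10;-0.199 0.15 0.0515 -28 0 0 10;-0.199 0.15 0.0515 -28 0 0 10';python3 - <<'E'
from h import *
step(hole1+.0886*n,RB,"10 above")
E
```

```text
clock: 13.35
ee_pos: [0.657, 0.013, 0.2425]
ee_rot: [-0.41, 0.88, 0.218, -0.101]
force: [-0.0, -1.0, -0.9]
gripper_width: 0.0206
10 above shift [-0.0012 -0.0001  0.0342] rot [-0.25  0.08 -0.04] dist 0.034
```

```bash
python3 -m handwheel '-0.001 0 0.02 -0.2 0 0 10;-0.001 0 0.034 -0.2 0 0 10;-0.001 0 0.034 -0.2 0 0 10;-0.001 0 0.034 -0.2 0 0 10';python3 - <<'E'
from h import *
step(hole1+.0786*n,RB,"at mouth")
f=grab_frame("side");s=sense();p=s["ee_pos"];t=R.from_quat(s["ee_rot"]).apply([0,0,1])
print(proj(f,p+t*.0786),proj(f,p+t*.0186),"hole1",proj(f,hole1))
for r in spot_point("pin_tip",f)[:4]:print(r)
save(f,"ins.png",(295,150,395,250),6)
E
```

```text
clock: 13.85
ee_pos: [0.6458, 0.0245, 0.2124]
ee_rot: [-0.41, 0.88, 0.219, -0.102]
force: [0.9, -0.3, -2.1]
gripper_width: 0.0209
at mouth shift [ 0.0004 -0.0002  0.0101] rot [-0.02  0.08 -0.01] dist 0.01
[347.85501816 222.03106565] [362.96771867 200.36790856] hole1 [345.33861203 225.65748926]
{'at': [455.6, 365.1], 'conf': 0.89}
{'at': [345.8, 223.7], 'conf': 0.72}
{'at': [401.3, 339.0], 'conf': 0.71}
{'at': [371.1, 348.8], 'conf': 0.7}
```

View pics/ins.png

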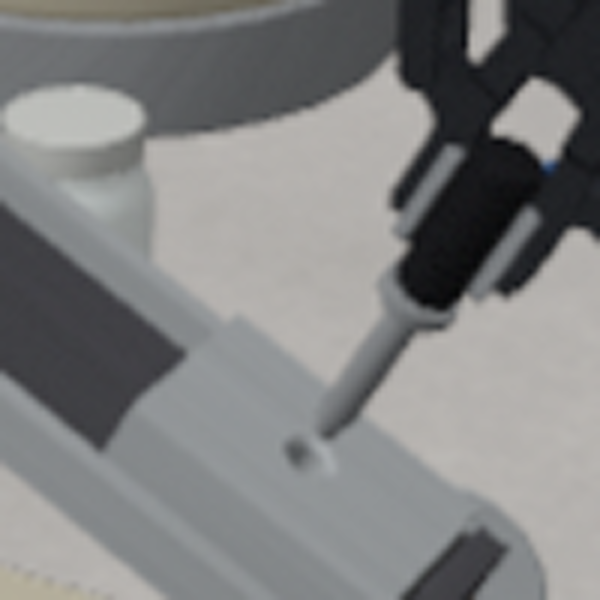

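The tip is at crop (325,430), about 10 mm above the hole at (311,455). After the camera bias this matches the estimate to within 0.3 px. Inserting slowly.

```bash
python3 -m handwheel '0.0003 0 0.005 0 0 0 10;0.0003 0 0.01 0 0 0 10;0.0003 0 0.014 0 0 0 10;0.0003 0 0.018 0 0 0 10;0.0003 0 0.018 0 0 0 10'
python3 - <<'E'
from h import *
s=sense();F=s["force"];print("Fv,u,n",F@v,F@u,F@n); step(hole1+.0186*n,RB,"home")
E
```

```text
clock: 14.58
ee_pos: [0.6387, 0.0306, 0.1948]
ee_rot: [-0.41, 0.879, 0.22, -0.103]
force: [-0.5, -1.4, -1.9]
gripper_width: 0.0206
Fv,u,n 1.3877621807510783 -1.3354513820005498 -1.4748802335688225
home shift [ 0.0004 -0.0004  0.0502] rot [ 0.1  -0.03 -0.01] dist 0.05
```

```bash
python3 -m handwheel '0 0 0.005 0 0 0 10;0 0 0.01 0 0 0 10;0 0 0.015 0 0 0 10;0 0 0.015 0 0 0 10'
python3 - <<'E'
from h import *
s=sense();F=s["force"];print("Fv,u,n",F@v,F@u,F@n); step(hole1+.0186*n,RB,"home")
E
```

```text
clock: 15.08
ee_pos: [0.6332, 0.0351, 0.1812]
ee_rot: [-0.41, 0.879, 0.22, -0.103]
force: [1.4, -3.1, -4.8]
gripper_width: 0.0205
Fv,u,n 1.5059996133637246 -4.9739879291210185 -2.7446605638729045
home shift [ 0.0003 -0.0002  0.0348] rot [ 0.13 -0.05 -0.03] dist 0.035
```

A side force of about −4 N along the slope says the pin sits slightly uphill of the hole. Shifting downhill 0.7 mm and continuing.

```bash
python3 -m handwheel '0.0003 -0.0007 0 0 0 0 10;0.0003 -0.0007 0.005 0 0 0 10;0.0003 -0.0007 0.01 0 0 0 10;0.0003 -0.0007 0.01 0 0 0 10'
python3 - <<'E'
from h import *
s=sense();F=s["force"];print("Fv,u,n",F@v,F@u,F@n); step(hole1+.0186*n,RB,"home")
E
```

```text
clock: 15.58
ee_pos: [0.6298, 0.0379, 0.1723]
ee_rot: [-0.41, 0.879, 0.22, -0.103]
force: [0.5, -1.3, -2.9]
gripper_width: 0.0209
Fv,u,n 0.6904544740522575 -2.419709624933652 -1.994924707207912
home shift [0.0004 0.0001 0.0248] rot [ 0.14 -0.02  0.01] dist 0.025
```

```bash
python3 -m handwheel '0 -0.0003 0.005 0 0 0 10;0 -0.0003 0.01 0 0 0 10;0 -0.0003 0.015 0 0 0 10;0 -0.0003 0.019 0 0 0 10;0 -0.0003 0.019 0 0 0 10'
python3 - <<'E'
from h import *
s=sense();F=s["force"];print("Fv,u,n",F@v,F@u,F@n); step(hole1+.0186*n,RB,"home")
E
```

```text
clock: 16.2
ee_pos: [0.6231, 0.0435, 0.1555]
ee_rot: [-0.41, 0.879, 0.22, -0.103]
force: [-0.8, 0.4, -1.0]
gripper_width: 0.0209
Fv,u,n 0.2177272127752668 0.3041293999855352 -1.280299735734705
home shift [0.0003 0.0004 0.006 ] rot [ 0.14 -0.03  0.01] dist 0.006
```

```bash
python3 -m handwheel '0 0 0.002 0 0 0 10;0 0 0.004 0 0 0 10;0 0 0.0055 0 0 0 10;0 0 0.0065 0 0 0 10'
python3 - <<'E'
from h import *
s=sense();F=s["force"];print("Fv,u,n",F@v,F@u,F@n); step(hole1+.0186*n,RB,"home")
E
```

```text
clock: 16.7
ee_pos: [0.621, 0.0452, 0.15]
ee_rot: [-0.41, 0.879, 0.22, -0.103]
force: [-0.3, -0.4, -0.9]
gripper_width: 0.0207
Fv,u,n 0.491526625399919 -0.4777538963234229 -0.7683632212715135
home shift [ 0.0003  0.0005 -0.0002] rot [ 0.11 -0.    0.01] dist 0.001
```

No contact yet, so I continue in 1 mm steps until there is force.

```bash
python3 -m handwheel '0 0 0.001 0 0 0 10;0 0 0.002 0 0 0 10;0 0 0.002 0 0 0 10'; python3 -m handwheel '0 0 0.001 0 0 0 10;0 0 0.0015 0 0 0 10;0 0 0.0015 0 0 0 10'
```

```text
clock: 17.08
ee_pos: [0.621, 0.0453, 0.1499]
ee_rot: [-0.41, 0.879, 0.219, -0.101]
force: [1.3, -0.9, 6.2]
gripper_width: 0.0208
clock: 17.45
ee_pos: [0.621, 0.0454, 0.1499]
ee_rot: [-0.411, 0.88, 0.218, -0.1]
force: [2.5, -2.6, 10.9]
gripper_width: 0.0206
```

Collar seated (11 N along the axis, no more advance). Relax, release, and withdraw along the axis.

```bash
python3 -m handwheel '0 0 -0.003 0 0 0 10;0 0 -0.003 0 0 0 30;0 0 -0.003 0 0 0 60;0 0 -0.003 0 0 0 70;0 0 -0.003 0 0 0 70;0 0 -0.04 0 0 0 70;0 0 -0.09 0 0 0 70;0 0 -0.14 0 0 0 70;0 0 -0.14 0 0 0 70;0 0 -0.14 0 0 0 70'
python3 - <<'E'
from h import *
f=grab_frame("side");print(proj(f,hole1),spot_point("pin",f)[:4])
save(f,"end.png",(250,130,450,280),4)
E
```

```text
clock: 18.7
ee_pos: [0.6709, 0.0036, 0.2703]
ee_rot: [-0.41, 0.879, 0.22, -0.102]
force: [-0.3, -0.9, -0.7]
gripper_width: 0.0598
[345.33861203 225.65748926] [{'at': [373.1, 328.4], 'conf': 0.95}, {'at': [459.6, 331.9], 'conf': 0.93}, {'at': [405.1, 316.7], 'conf': 0.86}, {'at': [347.1, 227.1], 'conf': 0.85}]
```

View pics/end.png

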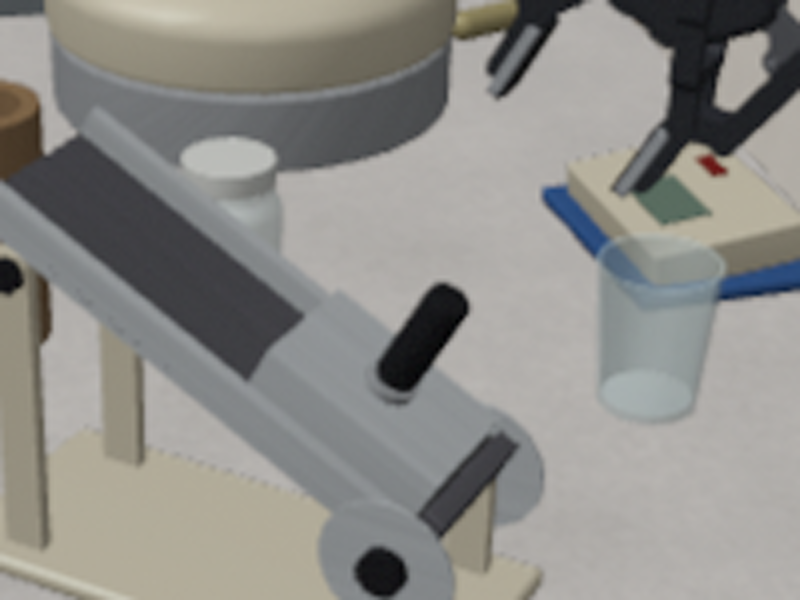

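The picture shows the pin through the sled with its collar down flat at crop (390,388), the sled against the stop, and the gripper clear of everything. Handing in.

```bash
python3 -c "
from rig import *
print(finish_job())"
```

```text
the job is handed in; nothing more can be done
None
```

The job is done and handed in at about 19 s of the 58 s allowed; the hand-in gives no verdict. I pushed the sled down to the stop, took the larger black-handled pin from the stand, and put it through the sled and bed. Then I let go and drew the gripper clear along the pin's axis.

- **Sled:** the push stalled at about 14 N along the slope, and the picture showed it resting against the stop. It was still there in the last picture.
- **Pin:** it went in freely after a 0.7 mm correction for a side force of about 4 N. It bottomed out at 11 N with the tool at the expected depth. The last picture shows the collar flat on the sled and the gripper clear of everything.
- **Disagreements:** the side and top cameras differed by about 4 mm on where the hole is. Part of that was a side-camera bias of about 1.4 pixels, which I measured with the pin in hand. After release, the network placed the pin within about 2 pixels of the expected spot.
- **Not checked:** I did not re-measure the weight, core, jar and gasket at the end, but no move came near them.

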